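Swap the tiles in the drying bay

ROBOT

A 6-joint arm with a two-finger parallel gripper is mounted at the origin on the work surface. World frame = base frame: x ahead of the robot, y to its left, z up, the work surface at z = 0. Lengths are in m, angles in rad, forces in N, time in s.
With the tool pointing down it reaches from about 0.35 to 0.775 m from the base axis. Payload 7.3 kg.
Tool frame: the origin (TCP) lies at the very end of the fingers, on their centre line; the grasp point (between the pads) lies 19 mm behind it; z points along the fingers, y is the line along which they close (so a half turn about z gives the same grasp; the last joint's range is limited). The gripper opens to 92 mm and grips with 3 to 60 N. Pads are 19 mm wide; open, the fingers measure 130 mm over their backs; the gripper's body (75 mm by 190 mm) begins 47 mm behind the grasp point.
Start: joints at [-1.284, 0.342, 1.524, -0, 1.275, -0.146], TCP at [0.22, -0.477, 0.227] pointing down, gripper open.
Joint ranges: [-2.53, 2.53], [-0.77, 2.02], [0.04, 2.7], [-1, 4.14], [0.28, 2.66], [-3.11, 3.11]. Speed limits (rad/s): [2.57, 2.57, 3.14, 3.14, 3.14, 3.14].

INTERFACE

Orientations are given as [roll, pitch, yaw] about the fixed x, y, z axes, in that order (R = Rz(yaw) Ry(pitch) Rx(roll)).
In Python, from cell import robot gives the robot as it stands.
- The arm moves only by the tool apply_moves, never from a script. Its argument "rows" is a list of rows, each an object with "xyz": the shift along the tool's x, y, z in mm, a list of three; "turn": the turn about the tool's z in rad. A call has 1 to 10 rows; each row shifts and turns the commanded pose from where the row before left it, along the tool's axes as they then stand; what a row does not reach is not made up. A row lasts 1/8 s, in which the tool goes at most 62.5 mm and 10.7 degrees, less where a joint would pass 70% of its speed; a pose out of reach is approached as far as the arm can. A call with a gripper value outside its range is refused whole. "gripper" is the opening, from 0 (shut) to 1 (fully open), set as the call begins (left out, the last holds). The fingers move at their own pace and stop on an object; "newtons" is the grip in N (left out, the last holds). Time passes only in rows, so rows that do not move let the fingers close. It gives the time, the measured TCP pose, the force and the opening at its end, in the units of the state.
- robot.observe(): the state, without advancing time (a new reading comes with each control period).
- robot.read_camera(name): name is "scene" or "top"; returns a dict with "frame" (384x512x3 uint8, blue, green, red), "mtx" (3x3 intrinsics, pixels), "distortion" ([k1, k2, p1, p2, k3] as OpenCV has them; the pictures are not rectified), "R" (3x3) and "t" (3): a world point X has camera coordinates R X + t. Camera axes: x right, y down, z forward; pixel columns grow to the right and rows downward; lengths in m; the calibration is good to about 2 mm. A picture is of the moment at which its call begins. There is no depth.
- robot.hand_in(): hands the job in, once; it reports no verdict.
The state is a dict: "time": time; "qpos": joint angles; "qvel": joint speeds; "joint_efforts": joint torques, N m; "tool_pos": TCP position; "tool_rot": TCP orientation; "contact_force": force on the tool from outside, world axes, zero at the start; "torque": the same for the moment, N m; "opening": finger opening in m.
Only numpy, scipy, OpenCV 4.12 (cv2) and the standard library are available. Lean on these libraries where they do the work, as an engineer would, in place of code of your own. Each camera call takes 0.05 s, during which the arm holds its last target. There are 200 camera calls.

TASK

Open the blue gate of the drying bay wide (past a right angle to where it was shut), pulling it through its roller catch, and slide the dry tile (white with a blue cross) out so that it lies wholly on the cork mat. Then slide every wet tile lying on the bench (orange, red or green face) into the bay and push each one flush and square against its back rail, and last push the gate until it snaps shut. The glaze smears easily, so keep the tiles flat on the bench and never pick one up, and leave the brush jar and the two small jars where they stand.

Things in the scene. Friction and masses are not known exactly. Their poses are not given: they have to be found in the camera images.
- bay: drying bay fixed to the bench: clear floor level with the bench (x -70 to 70 mm, y -100 to 100 mm) inside wooden rails 40 mm high, 12 mm thick at the back (+x) and both sides; the gate closes the front. No roof, no step. Origin: centre of the floor at bench level, z up. Catch housing outside the front +y corner: x -100 to -64, y 114 to 134 mm, 40 mm high
- bay_back (a point): middle of the back rail's inner face at bench level; axes as the bay's. A 50 mm tile flush with the rail has its centre 25 mm in front (x = -25 mm)
- gate (a joint): gate angle, rad: 0 shut, grows to its stop at 1.9 as the free end swings outward (anticlockwise from above). Stays where it is left. A sprung roller at the free end holds it shut: it lets go or snaps in at about 0.03 rad, is clear beyond 0.07 rad, and takes about 4 N at the free end either way
- gate_hinge (a point): on the gate's hinge line, 20 mm above the bench; turns with the gate: y points along the gate to its free end, x is its normal on the bay side. The gate is a blue board 12 mm thick (x -6 to 6 mm), y 4 to 194 mm, from 2 to 40 mm above the bench
- gate_knob (a point): centre of the top of the gate's brass knob, an upright post 14 mm in diameter that rises from the gate's top edge (40 mm) to 58 mm above the bench, 175 mm from the hinge line
- mat: cork mat let into the bench, 130 x 130 mm, level with the bench (no step); origin at its centre, x and y along its edges
- dry: dry tile, at first inside the shut bay: terracotta, 50 x 50 x 10 mm, white face with a blue cross, about 60 g; origin at the centre of its underside, x and y along its edges, z up
- wet1: glazed tile still wet on top: terracotta, 50 x 50 x 10 mm, orange face with a small gold square in the middle, about 60 g; may be absent; origin at the centre of its underside, x and y along its edges, z up. Lies loose on the bench, right of the bay
- wet2: glazed tile still wet on top: terracotta, 50 x 50 x 10 mm, red face with a small gold square in the middle, about 60 g; may be absent; origin at the centre of its underside, x and y along its edges, z up. Lies loose on the bench, right of the bay
- wet3: glazed tile still wet on top: terracotta, 50 x 50 x 10 mm, green face with a small gold square in the middle, about 60 g; may be absent; origin at the centre of its underside, x and y along its edges, z up. Lies loose on the bench, right of the bay
- brush_jar: aluminium jar full of flat brushes, 82 mm in diameter, jar 90 mm and brushes up to 210 mm high, to the left behind the bay; leave alone; origin under its centre
- paint_jar: small jar with yellow lid, 56 mm in diameter, 60 mm high, beyond the mat; leave alone; origin under its centre
- medium_jar: small amber jar with black lid, 48 mm in diameter, 70 mm high, beyond the mat; leave alone; origin under its centre
Things that resemble listed ones, but are neither listed nor needed, are in the scene too. Leave any pink look-alike of the wet3 alone.

How it is judged:
On the way, in this order (a step that is already met when the one before it is completed fails the run):
1. the gate is pulled open, past a right angle (value of joint gate above 1.5 rad), for 0.2 s.
2. the dry tile lies wholly on the cork mat (x of dry in the frame of mat between -0.04 and 0.04 m and y of dry in the frame of mat between -0.04 and 0.04 m and height (world z) of dry below 0.006 m and linear speed of dry below 0.02 m/s), for 0.2 s.
3. every wet tile lies flush and square against the bay's back rail (x of wet1 in the frame of bay_back between -0.0295 and -0.02 m and y of wet1 in the frame of bay_back between -0.09 and 0.09 m and (angle between the x axis of wet1 and the x axis of bay, either way round below 0.08 rad or angle between the x axis of wet1 and the y axis of bay, either way round below 0.08 rad) and height (world z) of each of wet1, wet2, wet3 below 0.006 m and linear speed of each of wet1, wet2, wet3 below 0.02 m/s and x of wet2 in the frame of bay_back between -0.0295 and -0.02 m and y of wet2 in the frame of bay_back between -0.09 and 0.09 m and (angle between the x axis of wet2 and the x axis of bay, either way round below 0.08 rad or angle between the x axis of wet2 and the y axis of bay, either way round below 0.08 rad) and x of wet3 in the frame of bay_back between -0.0295 and -0.02 m and y of wet3 in the frame of bay_back between -0.09 and 0.09 m and (angle between the x axis of wet3 and the x axis of bay, either way round below 0.08 rad or angle between the x axis of wet3 and the y axis of bay, either way round below 0.08 rad)), for 0.2 s.
4. the gate has snapped shut (value of joint gate below 0.02 rad), for 0.2 s.
At the end, for the whole second after the job is handed in: The gate is shut on its catch (within 0.02 rad); the dry tile lies wholly on the cork mat (centre within 40 mm of the mat's centre along both mat axes); every wet tile lies flat in the bay, its edge within 4.5 mm of the back rail and square to it within 0.08 rad; all at rest (all of step 2 and all of step 3 and value of joint gate below 0.02 rad); the robot touches nothing.
It fails at once if a tile is picked up off the bench or tipped over (height (world z) of any of wet1, wet2, wet3, dry above 0.025 m or angle between any of wet1, wet2, wet3, dry's own z axis and vertical above 0.6 rad).
It fails at once if a jar is moved or tipped (distance of any of brush_jar, paint_jar, medium_jar from where it was at the start of the episode above 0.03 m or angle between any of brush_jar, paint_jar, medium_jar's own z axis and vertical above 0.4 rad).
Of wet1, wet2, wet3 only 2 to 3 are there at a start; the rules pass over those that are not, and their reading is None.
At some moment in a run one of wet1, wet2, wet3, dry may be knocked a few centimetres aside while the robot is not near it.
Once in a run the grip may slacken for a moment while it holds something.
It also fails if it takes over 210 s, if anything falls off the work surface, if the arm or the gripper's body presses on something with over 40 N, if the wrist force passes 120 N, or if a joint passes its speed limit or range.

## Working session

There is one attempt and no reset: what is moved stays moved. The work goes in short steps, Python scripts to look and compute and a tool call to move; the robot and the scene stay as the last step left them, time stands still between calls to the robot, and variables do not carry over. Pictures are saved under pics/ and viewed, on a budget of 14 in all, crops included, one or two more only if the job needs it, and the job is handed in when it is done.

Besides the shell and the picture viewer there is one more tool, called after "Emit:" as name(argument=value, ...), one argument or row to a line, values as JSON. apply_moves: Moves the arm, as the interface text tells. Its arguments: {"type":"object","properties":{"rows":{"type":"array"},"gripper":{"type":"number"},"newtons":{"type":"number"}},"required":["rows"]}

```bash
ls; mkdir -p pics
cat > h.py <<'E'
import numpy as np, cv2
from cell import robot
def cam(n):
    return robot.read_camera(n)
def ray(c,uv,z=0.0):
    K=np.array(c["mtx"]);d=np.array(c["distortion"]);R=np.array(c["R"]);t=np.array(c["t"])
    p=cv2.undistortPoints(np.array(uv,float).reshape(-1,1,2),K,d).reshape(-1,2)
    o=-R.T@t
    D=np.c_[p,np.ones(len(p))]@R
    return o+D*((z-o[2])/D[:,2])[:,None]
def proj(c,X):
    R=np.array(c["R"]);return cv2.projectPoints(np.array(X,float).reshape(-1,3),cv2.Rodrigues(R)[0],np.array(c["t"],float),np.array(c["mtx"]),np.array(c["distortion"]))[0].reshape(-1,2)
E
python3 - <<'E'
from h import *
a=cam("scene");b=cam("top")
for c in(a,b): print(-np.array(c["R"]).T@c["t"], c["mtx"])
cv2.imwrite("pics/s1.png",cv2.resize(a["frame"],(800,600)));cv2.imwrite("pics/t1.png",cv2.resize(b["frame"],(800,600)))
s=robot.observe();print(s)
E
```

```text
pics
[ 1.06770542 -0.21708716  1.00791999] [[378.58266162   0.         257.63866656]
 [  0.         378.58266162 189.92698062]
 [  0.           0.           1.        ]]
[0.30409208 0.0231059  1.45794975] [[479.64600116   0.         263.90566918]
 [  0.         479.64600116 193.84251107]
 [  0.           0.           1.        ]]
{'time': 0.1, 'qpos': array([-1.28403196e+00,  3.42610314e-01,  1.52491095e+00,  9.40980235e-06,
        1.27541250e+00, -1.46015204e-01]), 'qvel': array([-0.00214873, -0.00134822, -0.00205714, -0.00024963, -0.00057013,
       -0.00243239]), 'joint_efforts': array([ 1.96945803e-03, -4.32005596e+01, -2.44693422e+01,  7.20109977e-02,
        5.26229572e-02, -5.52396511e-05]), 'tool_pos': array([ 0.2200948 , -0.47623853,  0.22614033]), 'tool_rot': array([-3.14026713e+00, -2.04029695e-04,  4.32776687e-01]), 'contact_force': array([-0.19169014,  0.45114258,  0.34453478]), 'torque': array([-0.00597194, -0.02112929, -0.02454042]), 'opening': 0.09183193741640001}
```

View pics/s1.png

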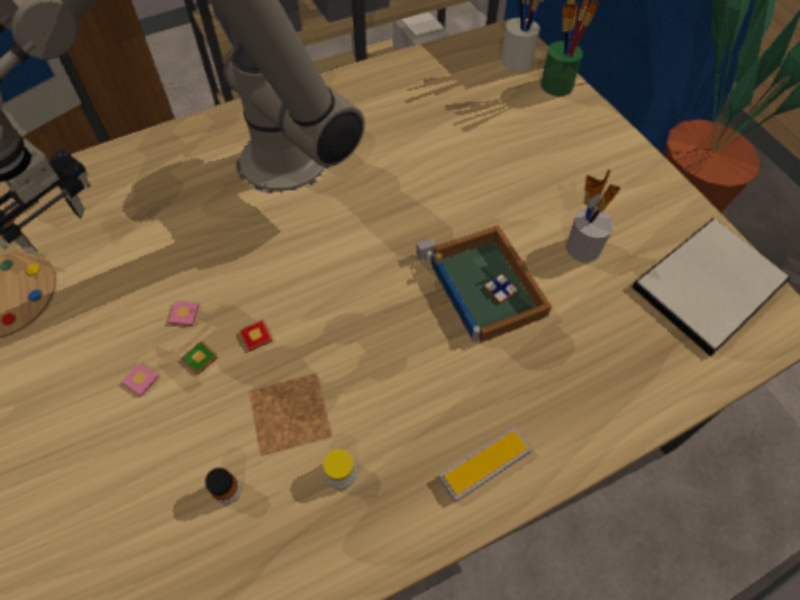

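View pics/t1.png

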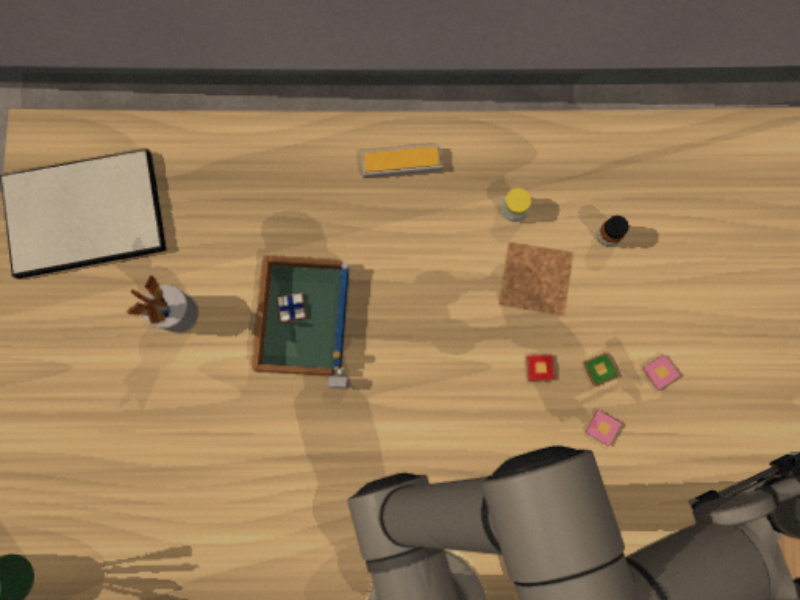

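The gate runs between top-view (345,265), the hinge, and (338,368), the catch. The dry tile is at top (291,307). The wet candidates are red at (541,368) and green at (601,369), and there is no orange tile. The pink look-alikes at (662,372) and (604,428) are to be left alone. The yellow box at (400,160) and the palette are distractors. The mat is at (536,278).

```bash
cat >> h.py <<'E'
RNG={"blue":((105,130,60),(125,255,255)),"red":((0,190,90),(6,255,255)),"green":((48,140,40),(75,255,255)),"pink":((165,60,120),(179,200,255)),"gold":((14,100,170),(24,220,255))}
def blobs(c,name,amin=25):
    h=cv2.cvtColor(c["frame"],cv2.COLOR_BGR2HSV);m=cv2.inRange(h,*[np.array(v) for v in RNG[name]])
    cs,_=cv2.findContours(m,cv2.RETR_EXTERNAL,cv2.CHAIN_APPROX_NONE)
    return sorted([k for k in cs if cv2.contourArea(k)>=amin],key=lambda k:-cv2.contourArea(k))
def tri(ca,pa,cb,pb):
    A=[]
    for c,p in((ca,pa),(cb,pb)):
        q=cv2.undistortPoints(np.array(p,float).reshape(1,1,2),np.array(c["mtx"]),np.array(c["distortion"])).ravel()
        P=np.c_[np.array(c["R"]),np.array(c["t"])]
        A+= [q[0]*P[2]-P[0],q[1]*P[2]-P[1]]
    v=np.linalg.svd(np.array(A))[2][-1];return v[:3]/v[3]
E
python3 - <<'E'
from h import *
a=cam("scene");b=cam("top")
for n in("red","green","pink","blue"):
  for c,k in((a,"s"),(b,"t")):
    for q in blobs(c,n)[:5]:
      (x,y),wh,an=cv2.minAreaRect(q);print(n,k,[round(x,1),round(y,1)],np.round(wh,1),round(an),cv2.contourArea(q),ray(c,[[x,y]],.01)[0][:2].round(3))
np.save("s.npy",a["frame"]);np.save("t.npy",b["frame"])
t=cv2.resize(b["frame"][150:260,150:260],(560,560),interpolation=cv2.INTER_CUBIC)
cv2.imwrite("pics/c1.png",t)
t=cv2.resize(a["frame"][135:225,255:360],(700,600),interpolation=cv2.INTER_CUBIC)
cv2.imwrite("pics/c2.png",t)
E
```

```text
red s [163.1, 214.2] [13.9 15.2] 63 179.5 [ 0.444 -0.221]
red s [4.5, 204.0] [6. 7.] 90 30.5 [ 0.179 -0.68 ]
red t [345.5, 235.0] [14. 15.] 90 200.0 [ 0.441 -0.221]
green s [126.8, 227.8] [12.  14.1] 45 145.0 [ 0.44  -0.335]
green s [367.9, 39.8] [5.4 9.2] 18 26.0 [0.007 0.86 ]
green t [384.1, 235.7] [13.9 14.2] 67 173.0 [ 0.44  -0.337]
pink s [89.4, 242.4] [14.9 17.9] 42 229.0 [ 0.438 -0.45 ]
pink s [117.0, 200.0] [17.2 13.6] 5 181.5 [ 0.331 -0.335]
pink t [385.9, 273.4] [17.5 16.4] 30 257.5 [ 0.328 -0.336]
pink t [422.9, 237.9] [16.9 16.1] 56 247.5 [ 0.433 -0.452]
blue s [291.9, 188.5] [45.7  3.5] 61 96.0 [0.537 0.174]
blue s [22.0, 188.5] [5. 6.] 90 25.5 [ 0.144 -0.616]
blue t [218.1, 198.4] [ 3.9 51.2] 5 125.0 [0.553 0.165]
blue t [185.2, 195.8] [ 9.3 10. ] 40 26.5 [0.561 0.266]
```

View pics/c1.png

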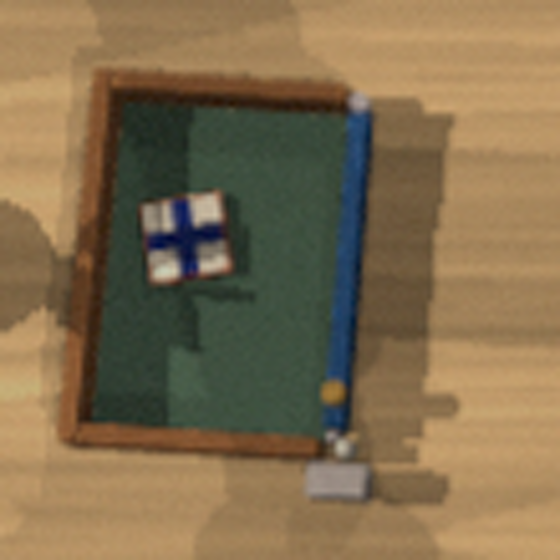

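View pics/c2.png

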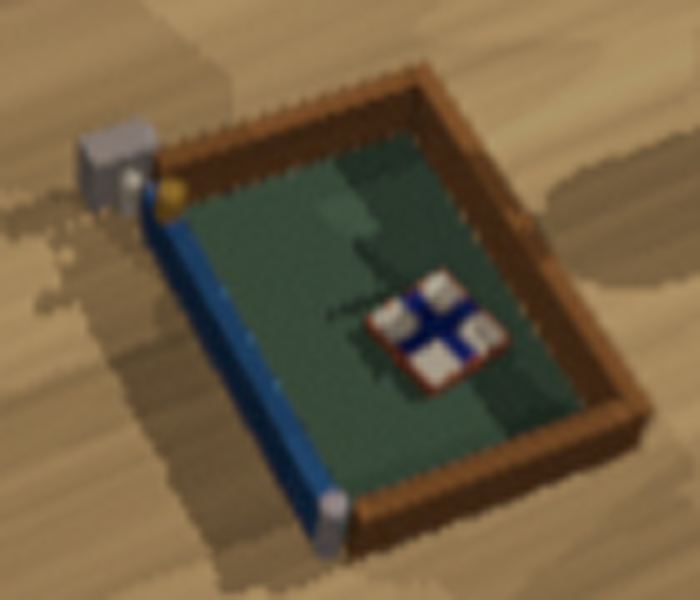

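Crop check: c1 shows the dry tile at (187,237), the knob at (333,391) and the hinge at (358,102). c2 shows them at (437,332), (173,186) and (335,498). The gate tile and knob match the description.

Run:
```python
from h import *
a=cam("scene");b=cam("top")
T=lambda x,y:(x/5.09+150-.4,y/5.09+150-.4)
S=lambda x,y:(x/6.667+255-.4,y/6.667+135-.4)
P={"hinge":((335,498),(358,102)),"knob":((173,186),(333,391)),"backfar":((648,408),(95,70)),"backnear":((425,65),(65,440)),"dry":((437,332),(187,237)),"catchcorner":((152,122),(308,462))}
for n,(s,t) in P.items():
  X=tri(a,S(*s),b,T(*t)); print(n,X.round(4), "top z:",[ray(b,[T(*t)],z)[0][:2].round(4) for z in(.04,.058,.01)])
m=np.array([(510,243),(573,250),(564,315),(500,307)])*.64
M=ray(b,m)[:,:2];print("mat",M.round(3),M.mean(0).round(4))
for n,p in dict(yel=(517,200),amb=(615,228)).items(): print(n,ray(b,[np.array(p)*.64],.065)[0][:2])
h=cv2.cvtColor(b["frame"],cv2.COLOR_BGR2HSV)
for n in("red","green"):
  for c in(a,b):
    k=blobs(c,n)[0]; M0=cv2.minAreaRect(k); w=ray(c,cv2.boxPoints(M0),.01)[:,:2]; print(n,w.round(3).tolist(),np.degrees(np.arctan2(*(w[1]-w[0])[::-1])).round(1)%90)
# dry
m=cv2.boundingRect
w=ray(b,[T(*p) for p in((138,203),(223,190),(233,270),(155,285))],.01)[:,:2];print("dry",w.round(3),w.mean(0),[np.degrees(np.arctan2(*(w[(i+1)%4]-w[i])[::-1])).round(0)%90 for i in range(4)])
```

```text
hinge [0.6356 0.1582 0.0447] top z: [array([0.6364, 0.158 ]), array([0.6322, 0.1563]), array([0.6434, 0.1609])]
knob [0.4621 0.1691 0.0596] top z: [array([0.4637, 0.1697]), array([0.4616, 0.1678]), array([0.467 , 0.1728])]
backfar [0.6561 0.3148 0.0377] top z: [array([0.6558, 0.3148]), array([0.6513, 0.3111]), array([0.6632, 0.3209])]
backnear [0.4367 0.3269 0.0369] top z: [array([0.4354, 0.3241]), array([0.4337, 0.3203]), array([0.4381, 0.3305])]
dry [0.5611 0.2635 0.0063] top z: [array([0.5548, 0.2573]), array([0.5516, 0.2543]), array([0.5601, 0.2622])]
catchcorner [0.4212 0.1818 0.0549] top z: [array([0.4224, 0.1833]), array([0.4209, 0.1813]), array([0.4249, 0.1867])]
mat [[ 0.691 -0.171]
 [ 0.676 -0.296]
 [ 0.545 -0.273]
 [ 0.561 -0.148]] [ 0.6183 -0.2221]
yel [ 0.75937978 -0.17747907]
amb [ 0.7029535  -0.36304227]
red [[0.422, -0.245], [0.417, -0.199], [0.465, -0.197], [0.469, -0.241]] 5.400000000000006
red [[0.462, -0.199], [0.462, -0.244], [0.42, -0.243], [0.42, -0.198]] 0.09999999999999432
green [[0.43, -0.361], [0.41, -0.324], [0.45, -0.308], [0.469, -0.345]] 27.900000000000006
green [[0.45, -0.31], [0.467, -0.349], [0.429, -0.364], [0.412, -0.324]] 23.099999999999994
dry [[0.581 0.292]
 [0.589 0.241]
 [0.54  0.234]
 [0.531 0.28 ]] [0.56015017 0.26204283] [np.float64(9.0), np.float64(8.0), np.float64(11.0), np.float64(13.0)]
```

Emit:
apply_moves(
  rows=[
    {"xyz": [0,0,0],"turn": -0.181},
    {"xyz": [0,0,0],"turn": -0.181},
    {"xyz": [0,0,0],"turn": -0.181},
    {"xyz": [0,0,0],"turn": -0.181},
    {"xyz": [0,0,0],"turn": -0.181},
    {"xyz": [0,0,0],"turn": -0.181},
    {"xyz": [40,40,0],"turn": 0},
    {"xyz": [40,40,0],"turn": 0},
    {"xyz": [40,40,0],"turn": 0},
    {"xyz": [40,40,0],"turn": 0},
  ],
  gripper=0,
)

```text
time: 1.55
tool_pos: [0.3895, -0.3239, 0.2268]
tool_rot: [3.141, 0.0, 1.519]
contact_force: [-0.0, -0.6, -0.5]
opening: 0.001
```

Emit:
apply_moves(
  rows=[
    {"xyz": [40,35,10],"turn": 0},
    {"xyz": [45,30,10],"turn": 0},
    {"xyz": [55,10,10],"turn": 0},
    {"xyz": [55,0,10],"turn": 0},
    {"xyz": [55,0,10],"turn": 0},
    {"xyz": [55,0,10],"turn": 0},
    {"xyz": [55,0,10],"turn": 0},
    {"xyz": [55,0,10],"turn": 0},
    {"xyz": [55,0,10],"turn": 0},
    {"xyz": [50,0,10],"turn": 0},
  ],
)

```text
time: 2.8
tool_pos: [0.4902, 0.1922, 0.1264]
tool_rot: [3.141, 0.0, 1.519]
contact_force: [1.1, -0.3, -0.8]
opening: 0.0005
```

Emit:
apply_moves(
  rows=[
    {"xyz": [6,0,36],"turn": 0},
    {"xyz": [0,0,36],"turn": 0},
    {"xyz": [0,0,24],"turn": 0},
    {"xyz": [0,0,12],"turn": 0},
    {"xyz": [0,0,0],"turn": 0},
  ],
)

```text
time: 3.42
tool_pos: [0.4904, 0.1961, 0.0183]
tool_rot: [-3.141, 0.0, 1.519]
contact_force: [-0.2, -0.2, -0.0]
opening: 0.0004
```

Run:
```python
from h import *
s=robot.observe();p=s["tool_pos"][:2];print(p,s["contact_force"])
H=np.array([.636,.158]);e=lambda t:np.array([np.cos(t),np.sin(t)])
for th in (0,.1,.2,.4,.6,.8,1.,1.2,1.4,1.6,1.75):
  r=.147;d=.006+.010*abs(np.cos(th))+.019*abs(np.sin(th))
  q=H+r*e(3.09+th)+d*e(1.519+th);D=q-p;p=q
  print(th,q.round(3),(D@e(1.519)*1000).round(),(D@e(1.519-np.pi/2)*1000).round())
```

```text
[0.49038167 0.19612272] [-0.18962185 -0.15328184 -0.00742789]
0 [0.49  0.182] -15.0 0.0
0.1 [0.488 0.169] -13.0 -1.0
0.2 [0.488 0.156] -13.0 0.0
0.4 [0.49  0.129] -26.0 4.0
0.6 [0.498 0.103] -26.0 9.0
0.8 [0.51  0.077] -25.0 14.0
1.0 [0.528 0.055] -22.0 19.0
1.2 [0.551 0.035] -18.0 24.0
1.4 [0.578 0.02 ] -13.0 28.0
1.6 [0.607 0.012] -7.0 30.0
1.75 [0.628 0.009] -2.0 21.0
```

Emit:
apply_moves(
  rows=[
    {"xyz": [-8,0,0],"turn": 0},
    {"xyz": [-7,0,0],"turn": 0},
    {"xyz": [-7,0,0],"turn": 0},
    {"xyz": [-7,0,0],"turn": 0},
    {"xyz": [-12,0,0],"turn": 0},
    {"xyz": [-13,2,0],"turn": 0},
    {"xyz": [-13,2,0],"turn": 0},
    {"xyz": [-13,4,0],"turn": 0},
    {"xyz": [-13,5,0],"turn": 0},
    {"xyz": [-12,7,0],"turn": 0},
  ],
)

```text
time: 4.68
tool_pos: [0.5054, 0.0894, 0.0187]
tool_rot: [-3.142, 0.0, 1.519]
contact_force: [1.1, -0.1, -0.2]
opening: 0.0004
```

Emit:
apply_moves(
  rows=[
    {"xyz": [-13,7,0],"turn": 0},
    {"xyz": [-11,9,0],"turn": 0},
    {"xyz": [-11,10,0],"turn": 0},
    {"xyz": [-9,12,0],"turn": 0},
    {"xyz": [-9,12,0],"turn": 0},
    {"xyz": [-7,14,0],"turn": 0},
    {"xyz": [-6,14,0],"turn": 0},
    {"xyz": [-4,15,0],"turn": 0},
    {"xyz": [-3,15,0],"turn": 0},
    {"xyz": [-2,15,0],"turn": 0},
  ],
)

```text
time: 5.92
tool_pos: [0.6248, 0.0086, 0.0186]
tool_rot: [-3.141, 0.0, 1.519]
contact_force: [-1.1, 0.4, 0.3]
opening: 0.0003
```

Emit:
apply_moves(
  rows=[
    {"xyz": [0,10,0],"turn": 0},
    {"xyz": [0,6,0],"turn": 0},
    {"xyz": [0,0,0],"turn": 0},
    {"xyz": [0,-10,0],"turn": 0},
    {"xyz": [0,-30,-50],"turn": 0},
    {"xyz": [0,-40,-60],"turn": 0},
    {"xyz": [-40,-40,-60],"turn": 0},
    {"xyz": [-50,-20,0],"turn": 0},
    {"xyz": [-50,0,0],"turn": 0},
  ],
)

```text
time: 7.05
tool_pos: [0.5063, -0.1157, 0.1673]
tool_rot: [3.141, 0.0, 1.52]
contact_force: [1.1, -0.3, -0.2]
opening: 0.0003
```

Run:
```python
from h import *
b=cam("top");a=cam("scene")
print(robot.observe()["contact_force"])
cv2.imwrite("pics/t2.png",cv2.resize(b["frame"],(800,600)))
for n in("red","green","blue"):
  for c,k in((a,"s"),(b,"t")):
    for q in blobs(c,n)[:3]:
      (x,y),wh,an=cv2.minAreaRect(q);print(n,k,[round(x,1),round(y,1)],np.round(wh,1),round(an),ray(c,[[x,y]],.01)[0][:2].round(3))
```

```text
[ 0.43431651  0.54014222 -0.05577446]
red s [163.1, 214.2] [13.9 15.2] 63 [ 0.444 -0.221]
red s [4.5, 204.0] [6. 7.] 90 [ 0.179 -0.68 ]
red t [508.5, 328.5] [9. 5.] 90 [ 0.175 -0.676]
green s [126.8, 227.8] [12.  14.1] 45 [ 0.44  -0.335]
green t [384.1, 235.7] [13.9 14.2] 67 [ 0.44  -0.337]
blue s [278.7, 231.6] [ 5.9 61.2] 54 [0.651 0.065]
blue s [22.0, 188.5] [5. 6.] 90 [ 0.144 -0.616]
blue t [248.4, 164.9] [ 3.5 52.2] 78 [0.658 0.073]
blue t [489.0, 340.5] [9.2 7.8] 45 [ 0.142 -0.618]
blue t [185.8, 196.3] [10.8 10. ] 40 [0.56  0.264]
```

View pics/t2.png

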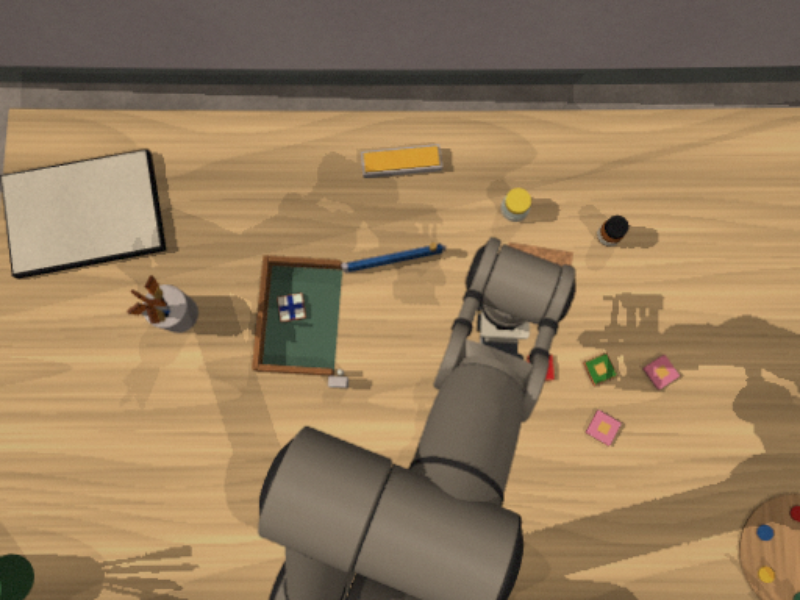

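The gate is open: the board runs from (345,267) to (443,247), about 1.8 rad. Next is the dry tile.

Emit:
apply_moves(
  rows=[
    {"xyz": [54,5,0],"turn": 0},
    {"xyz": [54,5,0],"turn": 0},
    {"xyz": [54,5,0],"turn": 0},
    {"xyz": [54,5,0],"turn": 0},
    {"xyz": [54,5,0],"turn": 0},
    {"xyz": [54,5,0],"turn": 0},
    {"xyz": [56,4,0],"turn": 0},
    {"xyz": [0,0,0],"turn": -0.1},
    {"xyz": [0,0,0],"turn": -0.1},
    {"xyz": [0,0,40],"turn": 0},
  ],
  gripper=0.85,
)

```text
time: 8.4
tool_pos: [0.5628, 0.264, 0.1285]
tool_rot: [3.135, -0.001, 1.721]
contact_force: [0.7, 0.1, -1.5]
opening: 0.078
```

Emit:
apply_moves(
  rows=[
    {"xyz": [0,0,40],"turn": 0},
    {"xyz": [0,0,40],"turn": 0},
    {"xyz": [0,0,25],"turn": 0},
    {"xyz": [0,0,12],"turn": 0},
    {"xyz": [0,0,6],"turn": 0},
    {"xyz": [0,0,0],"turn": 0},
  ],
)

```text
time: 9.15
tool_pos: [0.5622, 0.2626, 0.0037]
tool_rot: [3.141, -0.0, 1.719]
contact_force: [-0.1, 0.0, -1.1]
opening: 0.0779
```

Emit:
apply_moves(
  rows=[
    {"xyz": [0,0,0],"turn": 0},
    {"xyz": [0,0,0],"turn": 0},
    {"xyz": [0,0,0],"turn": 0},
    {"xyz": [0,0,0],"turn": 0},
    {"xyz": [0,0,0],"turn": 0},
    {"xyz": [0,0,0],"turn": 0},
  ],
  gripper=0.4,
  newtons=10,
)

```text
time: 9.9
tool_pos: [0.5622, 0.2623, 0.0035]
tool_rot: [3.141, 0.0, 1.719]
contact_force: [-0.3, -0.0, 4.2]
opening: 0.0499
```

Emit:
apply_moves(
  rows=[
    {"xyz": [-10,0,0],"turn": 0.05},
    {"xyz": [-25,0,0],"turn": 0.05},
    {"xyz": [-38,0,0],"turn": 0.05},
    {"xyz": [-38,0,0],"turn": 0.05},
    {"xyz": [-38,0,0],"turn": 0},
    {"xyz": [-38,0,0],"turn": 0},
    {"xyz": [-38,0,0],"turn": 0},
    {"xyz": [-38,0,0],"turn": 0},
    {"xyz": [-38,0,0],"turn": 0},
    {"xyz": [-38,0,0],"turn": 0},
  ],
)

```text
time: 11.15
tool_pos: [0.5559, -0.0777, 0.0035]
tool_rot: [3.141, -0.0, 1.516]
contact_force: [0.3, 2.9, 3.6]
opening: 0.0498
```

Emit:
apply_moves(
  rows=[
    {"xyz": [-28,13,0],"turn": 0},
    {"xyz": [-28,13,0],"turn": 0},
    {"xyz": [-28,14,0],"turn": 0},
    {"xyz": [-28,14,0],"turn": 0},
    {"xyz": [-20,9,0],"turn": 0},
    {"xyz": [-9,4,0],"turn": 0},
    {"xyz": [0,0,0],"turn": 0},
  ],
)

```text
time: 12.02
tool_pos: [0.6156, -0.2219, 0.0034]
tool_rot: [3.14, 0.001, 1.517]
contact_force: [0.6, -2.5, 4.0]
opening: 0.0499
```

Emit:
apply_moves(
  rows=[
    {"xyz": [0,0,0],"turn": 0},
    {"xyz": [0,0,0],"turn": 0},
    {"xyz": [0,0,0],"turn": 0},
    {"xyz": [0,0,-15],"turn": 0},
    {"xyz": [0,0,-40],"turn": 0},
    {"xyz": [0,0,-45],"turn": 0},
    {"xyz": [50,-20,0],"turn": 0},
    {"xyz": [60,-20,0],"turn": 0},
    {"xyz": [60,-20,0],"turn": 0},
    {"xyz": [50,0,0],"turn": 0},
  ],
  gripper=0.75,
)

```text
time: 13.28
tool_pos: [0.5663, 0.0031, 0.1046]
tool_rot: [3.141, 0.0, 1.519]
contact_force: [0.5, -0.1, 0.6]
opening: 0.0689
```

Run:
```python
from h import *
b=cam("top");a=cam("scene")
cv2.imwrite("pics/t3.png",cv2.resize(b["frame"],(800,600)))
for n in("red","green","blue"):
  for c,k in((a,"s"),(b,"t")):
    for q in blobs(c,n)[:3]:
      B=cv2.minAreaRect(q);(x,y),wh,an=B;w=ray(c,cv2.boxPoints(B),.01)[:,:2];print(n,k,[round(x,1),round(y,1)],np.round(wh,1),ray(c,[[x,y]],.01)[0][:2].round(3),np.degrees(np.arctan2(*(w[1]-w[0])[::-1])).round(1)%90)
```

```text
red s [162.9, 214.0] [12.9 15.5] [ 0.443 -0.221] 2.299999999999997
red s [4.5, 204.0] [6. 7.] [ 0.179 -0.68 ] 63.9
red t [345.5, 234.5] [15. 15.] [ 0.443 -0.221] 88.3
red t [508.5, 328.5] [9. 5.] [ 0.175 -0.676] 0.9000000000000057
green s [126.8, 227.8] [12.  14.1] [ 0.44  -0.335] 27.900000000000006
green t [384.1, 235.7] [13.9 14.2] [ 0.44  -0.337] 23.099999999999994
blue s [278.5, 231.9] [ 5.9 61.8] [0.652 0.065] 12.0
blue s [183.5, 262.0] [10.8 10.2] [ 0.617 -0.219] 49.599999999999994
blue s [22.0, 188.5] [5. 6.] [ 0.144 -0.616] 63.5
blue t [489.0, 340.5] [9.2 7.8] [ 0.142 -0.618] 42.2
blue t [232.5, 168.2] [ 3.3 19.8] [0.648 0.122] 11.700000000000003
blue t [343.3, 178.3] [10.6  9.9] [ 0.616 -0.22 ] 45.0
```

View pics/t3.png

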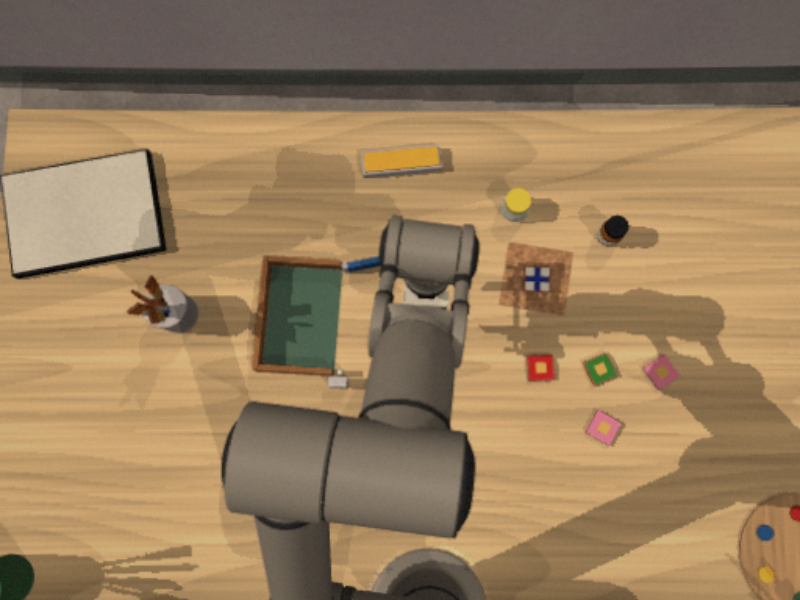

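The dry tile is on the mat at top (537,279). Red at (541,368) and green at (601,369) have not moved. Red next.

Emit:
apply_moves(
  rows=[
    {"xyz": [-46,-22,0],"turn": 0},
    {"xyz": [-46,-22,0],"turn": 0},
    {"xyz": [-46,-22,0],"turn": 0},
    {"xyz": [-46,-23,0],"turn": 0},
    {"xyz": [-46,-22,0],"turn": -0.02},
    {"xyz": [0,0,40],"turn": -0.02},
    {"xyz": [0,0,36],"turn": 0},
    {"xyz": [0,0,18],"turn": 0},
    {"xyz": [0,0,7],"turn": 0},
    {"xyz": [0,0,0],"turn": 0},
  ],
)

```text
time: 14.62
tool_pos: [0.4448, -0.2234, 0.0026]
tool_rot: [3.141, 0.0, 1.559]
contact_force: [-0.1, -0.1, -0.0]
opening: 0.0686
```

Emit:
apply_moves(
  rows=[
    {"xyz": [0,0,0],"turn": 0},
    {"xyz": [0,0,0],"turn": 0},
    {"xyz": [0,0,0],"turn": 0},
    {"xyz": [0,0,0],"turn": 0},
    {"xyz": [0,0,0],"turn": 0},
    {"xyz": [0,0,0],"turn": 0},
  ],
  gripper=0.4,
  newtons=10,
)

```text
time: 15.38
tool_pos: [0.4449, -0.2231, 0.0029]
tool_rot: [3.141, 0.001, 1.559]
contact_force: [-1.3, 0.5, 6.4]
opening: 0.0499
```

Emit:
apply_moves(
  rows=[
    {"xyz": [10,3,0],"turn": 0.02},
    {"xyz": [25,7,0],"turn": 0.02},
    {"xyz": [38,11,0],"turn": 0},
    {"xyz": [38,11,0],"turn": 0},
    {"xyz": [38,11,0],"turn": 0},
    {"xyz": [38,11,0],"turn": 0},
    {"xyz": [38,11,0],"turn": 0},
    {"xyz": [38,11,0],"turn": 0},
    {"xyz": [38,11,0],"turn": 0},
    {"xyz": [28,11,0],"turn": 0},
  ],
)

```text
time: 16.62
tool_pos: [0.559, 0.1023, 0.0024]
tool_rot: [3.141, 0.0, 1.52]
contact_force: [-0.8, -1.6, 1.4]
opening: 0.0499
```

Emit:
apply_moves(
  rows=[
    {"xyz": [35,0,0],"turn": 0},
    {"xyz": [35,0,0],"turn": 0},
    {"xyz": [30,2,0],"turn": 0},
    {"xyz": [25,7,0],"turn": 0},
    {"xyz": [18,8,0],"turn": 0},
    {"xyz": [14,0,0],"turn": 0},
    {"xyz": [8,0,0],"turn": 0},
    {"xyz": [4,0,0],"turn": 0},
    {"xyz": [0,0,0],"turn": 0},
  ],
)

```text
time: 17.75
tool_pos: [0.5844, 0.269, 0.0024]
tool_rot: [3.141, -0.001, 1.519]
contact_force: [-1.4, 0.9, 3.9]
opening: 0.0497
```

Emit:
apply_moves(
  rows=[
    {"xyz": [3,0,0],"turn": 0},
    {"xyz": [3,0,0],"turn": 0},
    {"xyz": [0,0,0],"turn": 0},
  ],
)

```text
time: 18.12
tool_pos: [0.585, 0.2744, 0.0024]
tool_rot: [3.141, 0.0, 1.518]
contact_force: [-0.6, -1.0, 4.7]
opening: 0.05
```

Emit:
apply_moves(
  rows=[
    {"xyz": [2,0,0],"turn": 0},
    {"xyz": [2,0,0],"turn": 0},
    {"xyz": [0,0,0],"turn": 0},
  ],
)

```text
time: 18.5
tool_pos: [0.5852, 0.2782, 0.0024]
tool_rot: [3.141, 0.0, 1.518]
contact_force: [0.3, -2.2, 5.3]
opening: 0.0498
```

Emit:
apply_moves(
  rows=[
    {"xyz": [2,0,0],"turn": 0},
    {"xyz": [1,0,0],"turn": 0},
    {"xyz": [0,0,0],"turn": 0},
  ],
)

```text
time: 18.88
tool_pos: [0.5853, 0.2811, 0.0024]
tool_rot: [3.141, 0.0, 1.518]
contact_force: [0.0, -2.2, 5.0]
opening: 0.0503
```

Emit:
apply_moves(
  rows=[
    {"xyz": [2,0,0],"turn": 0},
    {"xyz": [1,0,0],"turn": 0},
    {"xyz": [0,0,0],"turn": 0},
  ],
)

```text
time: 19.25
tool_pos: [0.5855, 0.2834, 0.0024]
tool_rot: [3.142, 0.001, 1.518]
contact_force: [-1.5, -3.6, 5.7]
opening: 0.0498
```

Emit:
apply_moves(
  rows=[
    {"xyz": [2,0,0],"turn": 0},
    {"xyz": [2,0,0],"turn": 0},
    {"xyz": [0,0,0],"turn": 0},
  ],
)

```text
time: 19.62
tool_pos: [0.5854, 0.2855, 0.0018]
tool_rot: [-3.14, 0.004, 1.518]
contact_force: [0.1, -11.1, 6.2]
opening: 0.0496
```

Run:
```python
from h import *
b=cam("top");a=cam("scene")
t=cv2.resize(b["frame"][150:260,150:260],(500,500),interpolation=cv2.INTER_CUBIC)
u=cv2.resize(a["frame"][135:225,260:350],(500,500),interpolation=cv2.INTER_CUBIC)
cv2.imwrite("pics/c3.png",cv2.resize(np.hstack([t,u]),(800,400)))
for n in("red","green"):
  for c in(a,b): print(n,[ray(c,[cv2.minAreaRect(q)[0]],.01)[0][:2].round(3) for q in blobs(c,n)[:2]])
```

```text
red [array([0.587, 0.27 ]), array([ 0.179, -0.68 ])]
red [array([ 0.175, -0.676])]
green [array([ 0.44 , -0.335])]
green [array([ 0.44 , -0.336])]
```

View pics/c3.png

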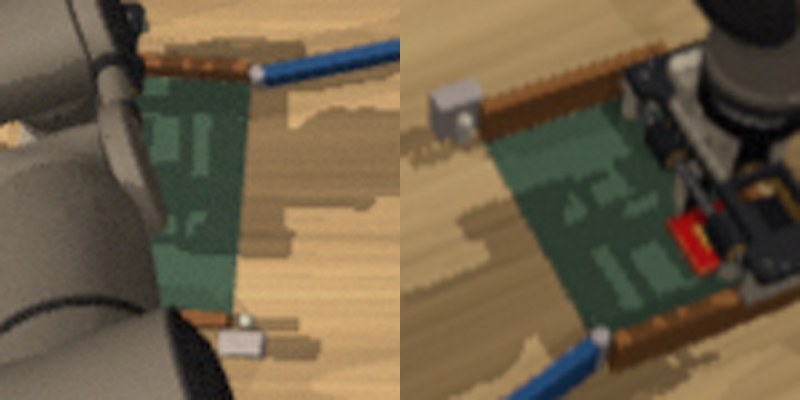

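The force on the tool has risen to 11 N in −y, so red is against the back rail. The crop shows red at (700,240) by the rail, partly hidden by the hand. I'll release and go to green.

Emit:
apply_moves(
  rows=[
    {"xyz": [0,0,0],"turn": 0},
    {"xyz": [0,0,0],"turn": 0},
    {"xyz": [0,0,0],"turn": 0},
    {"xyz": [0,0,-8],"turn": 0},
    {"xyz": [0,0,-30],"turn": 0},
    {"xyz": [0,0,-40],"turn": 0},
    {"xyz": [0,0,-20],"turn": 0},
    {"xyz": [-55,-10,0],"turn": 0},
    {"xyz": [-55,-10,0],"turn": 0},
    {"xyz": [-55,-15,0],"turn": 0},
  ],
  gripper=0.62,
)

```text
time: 20.98
tool_pos: [0.5418, 0.1244, 0.1009]
tool_rot: [3.14, -0.0, 1.52]
contact_force: [0.8, -0.9, -0.4]
opening: 0.0568
```

Emit:
apply_moves(
  rows=[
    {"xyz": [-55,-10,0],"turn": 0},
    {"xyz": [-55,-10,0],"turn": 0},
    {"xyz": [-55,-10,0],"turn": 0},
    {"xyz": [-55,0,0],"turn": 0},
    {"xyz": [-55,0,0],"turn": 0},
  ],
)

```text
time: 21.6
tool_pos: [0.4977, -0.1491, 0.1011]
tool_rot: [3.14, 0.001, 1.519]
contact_force: [0.1, -0.0, -0.3]
opening: 0.0571
```

Run:
```python
from h import *
b=cam("top");a=cam("scene")
t=cv2.resize(b["frame"][150:260,150:260],(600,600),interpolation=cv2.INTER_CUBIC)
cv2.imwrite("pics/c4.png",t)
for n in("red","green","blue"):
  for c in(a,b):
    for q in blobs(c,n)[:3]:
      B=cv2.minAreaRect(q);(x,y),wh,an=B;w=ray(c,cv2.boxPoints(B),.01)[:,:2];print(n,np.round(wh,1),ray(c,[[x,y]],.01)[0][:2].round(3),np.degrees(np.arctan2(*(w[1]-w[0])[::-1])).round(1)%90)
```

```text
red [13.9 13.9] [0.587 0.283] 3.0999999999999943
red [6. 7.] [ 0.179 -0.68 ] 63.9
red [15.7 14.9] [0.585 0.283] 86.9
red [9. 5.] [ 0.175 -0.676] 0.9000000000000057
green [12.  14.1] [ 0.44  -0.335] 27.900000000000006
green [13.9 14.2] [ 0.44  -0.337] 23.099999999999994
blue [ 5.8 62. ] [0.652 0.065] 11.900000000000006
blue [10.8 10.2] [ 0.617 -0.219] 49.599999999999994
blue [5. 6.] [ 0.144 -0.616] 63.5
blue [ 3.3 52.2] [0.659 0.073] 11.599999999999994
blue [9.2 7.8] [ 0.142 -0.618] 42.2
```

View pics/c4.png

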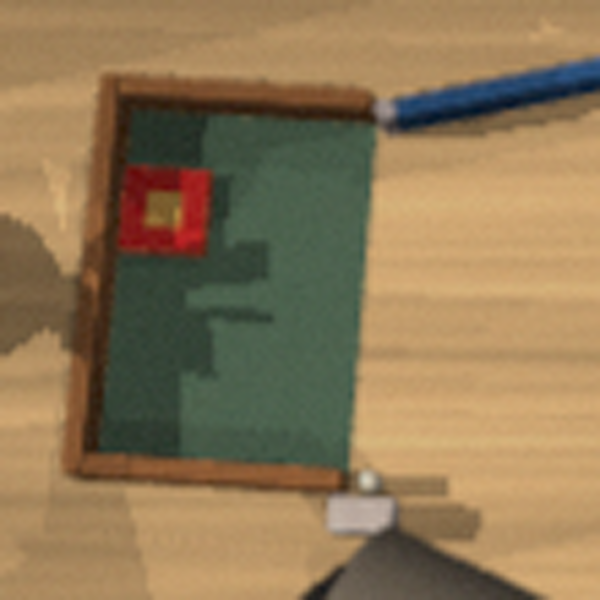

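Red sits flush and square at (165,210) in the crop. Green is unmoved.

Emit:
apply_moves(
  rows=[
    {"xyz": [-47,-12,0],"turn": 0},
    {"xyz": [-47,-12,0],"turn": 0},
    {"xyz": [-48,-12,0],"turn": 0},
    {"xyz": [-48,-12,0],"turn": 0},
    {"xyz": [0,0,0],"turn": -0.17},
    {"xyz": [0,0,0],"turn": -0.16},
    {"xyz": [0,0,30],"turn": -0.15},
    {"xyz": [0,0,40],"turn": 0},
    {"xyz": [0,0,19],"turn": 0},
    {"xyz": [0,0,0],"turn": 0},
  ],
  gripper=0.78,
)

```text
time: 22.95
tool_pos: [0.4396, -0.3333, 0.0103]
tool_rot: [-3.141, -0.003, 1.999]
contact_force: [0.0, 0.2, 0.6]
opening: 0.0716
```

Emit:
apply_moves(
  rows=[
    {"xyz": [0,0,5],"turn": 0},
    {"xyz": [0,0,4],"turn": 0},
    {"xyz": [0,0,0],"turn": 0},
  ],
)

```text
time: 23.32
tool_pos: [0.44, -0.3346, 0.0025]
tool_rot: [3.141, 0.0, 1.999]
contact_force: [0.2, -0.0, 0.3]
opening: 0.0714
```

Emit:
apply_moves(
  rows=[
    {"xyz": [0,0,0],"turn": 0},
    {"xyz": [0,0,0],"turn": 0},
    {"xyz": [0,0,0],"turn": 0},
    {"xyz": [0,0,0],"turn": 0},
    {"xyz": [0,0,0],"turn": 0},
    {"xyz": [0,0,0],"turn": 0},
  ],
  gripper=0.4,
  newtons=10,
)

```text
time: 24.08
tool_pos: [0.4399, -0.3347, 0.0024]
tool_rot: [3.142, 0.0, 1.999]
contact_force: [-0.2, 0.7, 2.0]
opening: 0.0499
```

Emit:
apply_moves(
  rows=[
    {"xyz": [0,0,0],"turn": 0.1},
    {"xyz": [0,0,0],"turn": 0.1},
    {"xyz": [0,0,0],"turn": 0.1},
    {"xyz": [0,0,0],"turn": 0.1},
    {"xyz": [0,0,0],"turn": 0.08},
    {"xyz": [15,1,0],"turn": 0},
    {"xyz": [30,2,0],"turn": 0},
    {"xyz": [38,3,0],"turn": 0},
    {"xyz": [38,3,0],"turn": 0},
    {"xyz": [38,3,0],"turn": 0},
  ],
)

```text
time: 25.32
tool_pos: [0.4601, -0.1746, 0.0024]
tool_rot: [3.141, 0.0, 1.521]
contact_force: [0.5, -1.9, 1.7]
opening: 0.0502
```

Emit:
apply_moves(
  rows=[
    {"xyz": [38,3,0],"turn": 0},
    {"xyz": [38,3,0],"turn": 0},
    {"xyz": [38,3,0],"turn": 0},
    {"xyz": [38,3,0],"turn": 0},
    {"xyz": [38,3,0],"turn": 0},
    {"xyz": [38,3,0],"turn": 0},
    {"xyz": [38,0,0],"turn": 0},
    {"xyz": [10,0,0],"turn": 0},
  ],
)

```text
time: 26.32
tool_pos: [0.4918, 0.1003, 0.0023]
tool_rot: [-3.141, 0.0, 1.524]
contact_force: [0.0, -2.9, 3.0]
opening: 0.0502
```

Emit:
apply_moves(
  rows=[
    {"xyz": [35,0,0],"turn": 0},
    {"xyz": [35,0,0],"turn": 0},
    {"xyz": [35,0,0],"turn": 0},
    {"xyz": [35,0,0],"turn": 0},
    {"xyz": [20,0,0],"turn": 0},
    {"xyz": [12,0,0],"turn": 0},
    {"xyz": [6,0,0],"turn": 0},
    {"xyz": [3,0,0],"turn": 0},
    {"xyz": [0,0,0],"turn": 0},
  ],
)

```text
time: 27.45
tool_pos: [0.502, 0.2784, 0.0023]
tool_rot: [3.142, 0.0, 1.519]
contact_force: [-0.3, 0.5, 5.1]
opening: 0.0498
```

Emit:
apply_moves(
  rows=[
    {"xyz": [3,0,0],"turn": 0},
    {"xyz": [2,0,0],"turn": 0},
    {"xyz": [0,0,0],"turn": 0},
  ],
)

```text
time: 27.82
tool_pos: [0.5023, 0.2831, 0.0023]
tool_rot: [3.142, 0.0, 1.519]
contact_force: [-0.9, -2.1, 5.9]
opening: 0.0499
```

Emit:
apply_moves(
  rows=[
    {"xyz": [2,0,0],"turn": 0},
    {"xyz": [2,0,0],"turn": 0},
    {"xyz": [0,0,0],"turn": 0},
  ],
)

```text
time: 28.2
tool_pos: [0.5025, 0.2871, 0.0023]
tool_rot: [-3.142, 0.001, 1.519]
contact_force: [-0.9, -2.0, 4.8]
opening: 0.05
```

Emit:
apply_moves(
  rows=[
    {"xyz": [2,0,0],"turn": 0},
    {"xyz": [2,0,0],"turn": 0},
    {"xyz": [0,0,0],"turn": 0},
  ],
)

```text
time: 28.58
tool_pos: [0.5028, 0.2901, 0.0023]
tool_rot: [-3.142, 0.002, 1.519]
contact_force: [1.3, -4.6, 5.7]
opening: 0.05
```

Emit:
apply_moves(
  rows=[
    {"xyz": [2,0,0],"turn": 0},
    {"xyz": [0,0,0],"turn": 0},
  ],
)

```text
time: 28.82
tool_pos: [0.5029, 0.291, 0.0021]
tool_rot: [-3.141, 0.004, 1.519]
contact_force: [1.3, -11.1, 5.4]
opening: 0.0497
```

Contact at 11 N. Release and check.

Emit:
apply_moves(
  rows=[
    {"xyz": [0,0,0],"turn": 0},
    {"xyz": [0,0,0],"turn": 0},
    {"xyz": [0,0,0],"turn": 0},
    {"xyz": [0,0,-8],"turn": 0},
    {"xyz": [0,0,-30],"turn": 0},
    {"xyz": [0,0,-40],"turn": 0},
    {"xyz": [0,0,-20],"turn": 0},
    {"xyz": [-55,0,0],"turn": 0},
    {"xyz": [-55,0,0],"turn": 0},
    {"xyz": [-55,0,0],"turn": 0},
  ],
  gripper=0.62,
)

```text
time: 30.08
tool_pos: [0.494, 0.1279, 0.1009]
tool_rot: [3.14, -0.0, 1.52]
contact_force: [0.7, 0.7, -0.9]
opening: 0.0566
```

Emit:
apply_moves(
  rows=[
    {"xyz": [-55,5,0],"turn": 0},
    {"xyz": [-55,5,0],"turn": 0},
    {"xyz": [-55,5,0],"turn": 0},
    {"xyz": [-55,5,0],"turn": 0},
    {"xyz": [-55,0,0],"turn": 0},
  ],
  gripper=0,
)

```text
time: 30.7
tool_pos: [0.5, -0.1483, 0.1009]
tool_rot: [3.14, 0.001, 1.519]
contact_force: [0.5, -0.0, -1.1]
opening: 0.0115
```

Run:
```python
from h import *
b=cam("top");a=cam("scene")
t=cv2.resize(b["frame"],(800,600))
cv2.imwrite("pics/t5.png",t)
for n in("red","green","blue"):
  for c in(a,b):
    for q in blobs(c,n)[:3]:
      B=cv2.minAreaRect(q);(x,y),wh,an=B;w=ray(c,cv2.boxPoints(B),.01)[:,:2];print(n,np.round(wh,1),ray(c,[[x,y]],.01)[0][:2].round(3),np.degrees(np.arctan2(*(w[1]-w[0])[::-1])).round(1)%90)
```

```text
red [13.9 14.3] [0.587 0.284] 3.0999999999999943
red [6. 7.] [ 0.179 -0.68 ] 63.9
red [14. 16.] [0.586 0.282] 0.0
red [9. 5.] [ 0.175 -0.676] 0.9000000000000057
green [13.4 11.1] [0.502 0.29 ] 9.799999999999997
green [13. 14.] [0.503 0.289] 0.0
blue [ 5.9 61.2] [0.652 0.065] 12.0
blue [10.8 10.2] [ 0.617 -0.219] 49.599999999999994
blue [5. 6.] [ 0.144 -0.616] 63.5
blue [ 3.5 52.2] [0.658 0.073] 12.0
blue [9.2 7.8] [ 0.142 -0.618] 42.2
```

View pics/t5.png

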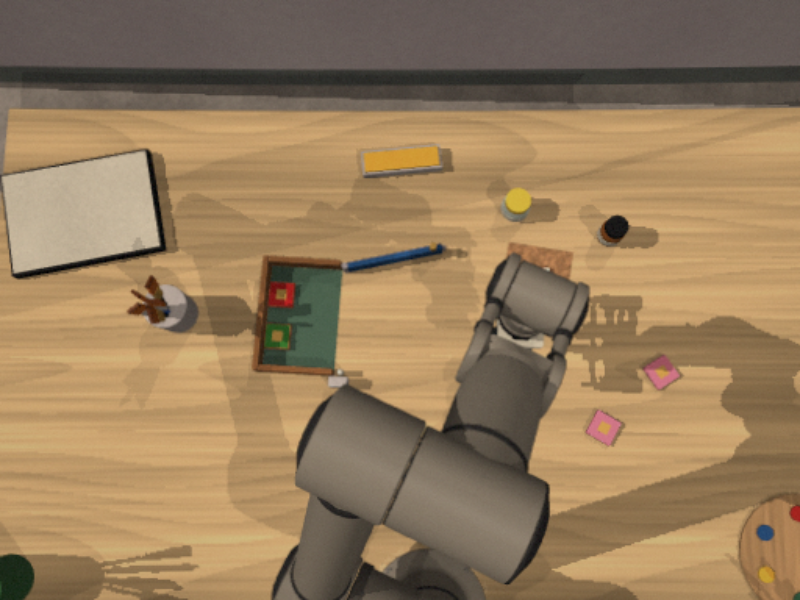

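Red at (281,294) and green at (277,337) are both flush, and dry stays on the mat. Next, close the gate from its outer side.

Emit:
apply_moves(
  rows=[
    {"xyz": [38,41,0],"turn": 0},
    {"xyz": [38,41,0],"turn": 0},
    {"xyz": [38,41,0],"turn": 0},
    {"xyz": [38,41,0],"turn": 0},
    {"xyz": [37,41,0],"turn": 0},
    {"xyz": [0,0,30],"turn": 0},
    {"xyz": [0,0,30],"turn": 0},
    {"xyz": [0,0,20],"turn": 0},
    {"xyz": [0,0,0],"turn": 0},
  ],
  gripper=0,
)

```text
time: 31.92
tool_pos: [0.7131, 0.0321, 0.0187]
tool_rot: [-3.138, -0.0, 1.519]
contact_force: [0.5, 0.4, -0.2]
opening: 0.0007
```

Run:
```python
from h import *
s=robot.observe();p=s["tool_pos"][:2];print(s["tool_pos"],s["contact_force"])
H=np.array([.636,.158]);e=lambda t:np.array([np.cos(t),np.sin(t)])
for th in list(np.arange(1.8,.15,-.12))+[.1,.05,0]:
  r=.14+.02*(1.8-th)/1.8;d=.006+.010*abs(np.cos(th))+.019*abs(np.sin(th))
  q=H+r*e(3.09+th)-d*e(1.519+th);D=q-p;p=q
  print(round(th,2),q.round(3),(D@e(1.519)*1000).round(),(D@e(1.519-np.pi/2)*1000).round())
```

```text
[0.71312977 0.0321271  0.01866128] [ 0.49245418  0.39381699 -0.17206764]
1.8 [0.687 0.025] -9.0 -26.0
1.68 [0.67  0.018] -7.0 -17.0
1.56 [0.652 0.014] -5.0 -18.0
1.44 [0.636 0.012] -3.0 -16.0
1.32 [0.618 0.011] -1.0 -17.0
1.2 [0.601 0.013] 1.0 -18.0
1.08 [0.583 0.017] 3.0 -18.0
0.96 [0.566 0.023] 5.0 -18.0
0.84 [0.549 0.032] 8.0 -17.0
0.72 [0.533 0.043] 10.0 -17.0
0.6 [0.518 0.057] 13.0 -15.0
0.48 [0.505 0.072] 15.0 -14.0
0.36 [0.494 0.09 ] 17.0 -12.0
0.24 [0.485 0.109] 19.0 -10.0
0.1 [0.478 0.132] 23.0 -8.0
0.05 [0.477 0.141] 9.0 -2.0
0 [0.475 0.15 ] 9.0 -2.0
```

Emit:
apply_moves(
  rows=[
    {"xyz": [-9,-18,0],"turn": 0},
    {"xyz": [-5,-14,0],"turn": 0},
    {"xyz": [-4,-14,0],"turn": 0},
    {"xyz": [-4,-16,0],"turn": 0},
    {"xyz": [-3,-16,0],"turn": 0},
    {"xyz": [-1,-17,0],"turn": 0},
    {"xyz": [1,-18,0],"turn": 0},
    {"xyz": [3,-18,0],"turn": 0},
    {"xyz": [5,-18,0],"turn": 0},
    {"xyz": [8,-17,0],"turn": 0},
  ],
)

```text
time: 33.17
tool_pos: [0.549, 0.0312, 0.0222]
tool_rot: [3.138, 0.0, 1.518]
contact_force: [1.4, -0.2, -0.2]
opening: 0.0003
```

Emit:
apply_moves(
  rows=[
    {"xyz": [10,-17,0],"turn": 0},
    {"xyz": [13,-15,0],"turn": 0},
    {"xyz": [15,-14,0],"turn": 0},
    {"xyz": [17,-12,0],"turn": 0},
    {"xyz": [17,-8,0],"turn": 0},
    {"xyz": [12,-4,0],"turn": 0},
    {"xyz": [6,-3,0],"turn": 0},
    {"xyz": [6,-1,0],"turn": 0},
    {"xyz": [0,0,0],"turn": 0},
  ],
)

```text
time: 34.3
tool_pos: [0.4793, 0.1312, 0.0201]
tool_rot: [3.142, 0.0, 1.519]
contact_force: [-0.1, -0.3, -0.8]
opening: 0.0002
```

Run:
```python
from h import *
s=robot.observe();print(s["tool_pos"],s["contact_force"])
b=cam("top");a=cam("scene")
q=blobs(a,"blue")
u=cv2.resize(a["frame"][135:225,240:345],(700,600),interpolation=cv2.INTER_CUBIC)
cv2.imwrite("pics/c6.png",u)
```

```text
[0.47925983 0.13115379 0.02009462] [-0.05153032 -0.26998228 -0.83959167]
```

View pics/c6.png

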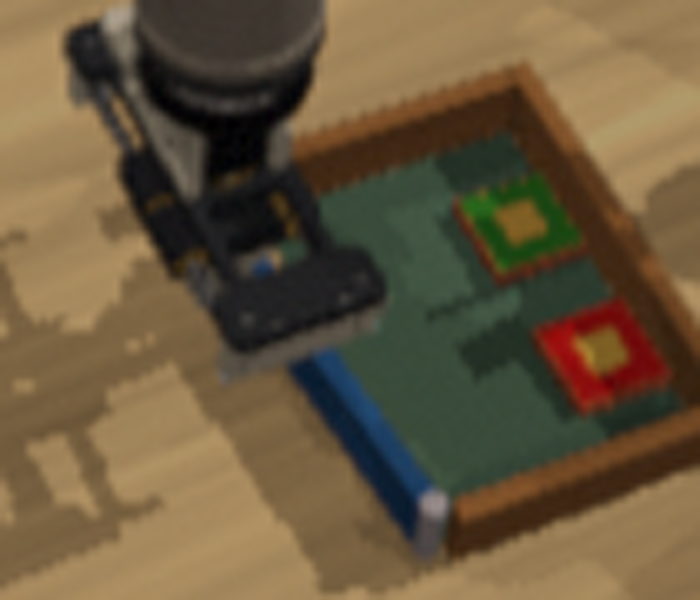

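The gate is nearly shut, about 0.1 rad open, and both tiles are still flush. I'll push it through the catch.

Emit:
apply_moves(
  rows=[
    {"xyz": [4,0,0],"turn": 0},
    {"xyz": [4,0,0],"turn": 0},
    {"xyz": [3,0,0],"turn": 0},
    {"xyz": [3,0,0],"turn": 0},
    {"xyz": [0,0,0],"turn": 0},
  ],
)

```text
time: 35.02
tool_pos: [0.4796, 0.1445, 0.0201]
tool_rot: [-3.141, 0.001, 1.519]
contact_force: [-1.0, -4.0, 1.0]
opening: 0.0004
```

Emit:
apply_moves(
  rows=[
    {"xyz": [2,0,0],"turn": 0},
    {"xyz": [2,0,0],"turn": 0},
    {"xyz": [0,0,0],"turn": 0},
  ],
)

```text
time: 35.4
tool_pos: [0.4803, 0.1495, 0.0202]
tool_rot: [3.141, -0.001, 1.519]
contact_force: [-0.9, -0.2, 0.1]
opening: 0.0005
```

Emit:
apply_moves(
  rows=[
    {"xyz": [2,0,0],"turn": 0},
    {"xyz": [2,0,0],"turn": 0},
    {"xyz": [0,0,0],"turn": 0},
  ],
)

```text
time: 35.78
tool_pos: [0.4804, 0.152, 0.0202]
tool_rot: [3.142, 0.002, 1.519]
contact_force: [-0.7, -7.6, 1.4]
opening: 0.0006
```

The force rose to 4 N, dropped to 0 as the catch snapped, then rose to 7.6 N on the stop. Backing off to check.

Emit:
apply_moves(
  rows=[
    {"xyz": [-10,0,0],"turn": 0},
    {"xyz": [-30,0,0],"turn": 0},
    {"xyz": [-30,0,-40],"turn": 0},
    {"xyz": [-50,0,-50],"turn": 0},
    {"xyz": [-50,-5,-50],"turn": 0},
    {"xyz": [-55,-5,0],"turn": 0},
    {"xyz": [-55,-5,0],"turn": 0},
    {"xyz": [-55,-5,0],"turn": 0},
    {"xyz": [-40,0,0],"turn": 0},
    {"xyz": [0,0,0],"turn": 0},
  ],
)

```text
time: 37.02
tool_pos: [0.4417, -0.2114, 0.1484]
tool_rot: [3.141, 0.0, 1.515]
contact_force: [-0.4, 0.6, -0.5]
opening: 0.0004
```

Run:
```python
from h import *
b=cam("top");a=cam("scene");print(robot.observe()["tool_pos"])
t=cv2.resize(b["frame"][150:260,150:260],(500,500),interpolation=cv2.INTER_CUBIC)
u=cv2.resize(a["frame"][135:225,260:350],(500,500),interpolation=cv2.INTER_CUBIC)
cv2.imwrite("pics/c7.png",cv2.resize(np.hstack([t,u]),(800,400)))
for n in("red","green","blue"):
  for c in(a,b):
    for q in blobs(c,n)[:3]:
      B=cv2.minAreaRect(q);(x,y),wh,an=B;print(n,np.round([x,y],1),np.round(wh,1),round(an,1),ray(c,[[x,y]],.01)[0][:2].round(3))
```

```text
[ 0.44166905 -0.20870665  0.1482724 ]
red [329.6 187.7] [13.4 13.9] 63.4 [0.587 0.283]
red [  4.8 203.8] [4.9 7.1] 45.0 [ 0.178 -0.679]
red [180. 188.] [14. 16.] 90.0 [0.586 0.282]
red [508.5 328.5] [9. 5.] 90.0 [ 0.175 -0.676]
green [317.4 167.3] [11.7 12.8] 68.2 [0.502 0.29 ]
green [177. 214.] [14. 14.] 0.0 [0.505 0.289]
blue [291.6 188.4] [46.1  3.6] 60.3 [0.536 0.174]
blue [183.5 262. ] [10.8 10.2] 20.6 [ 0.617 -0.219]
blue [ 22.  188.5] [5. 6.] 90.0 [ 0.144 -0.616]
blue [218.1 198.9] [ 4.2 52.1] 4.4 [0.552 0.165]
blue [489.  340.5] [9.2 7.8] 45.0 [ 0.142 -0.618]
blue [343.3 178.3] [10.6  9.9] 45.0 [ 0.616 -0.22 ]
```

View pics/c7.png

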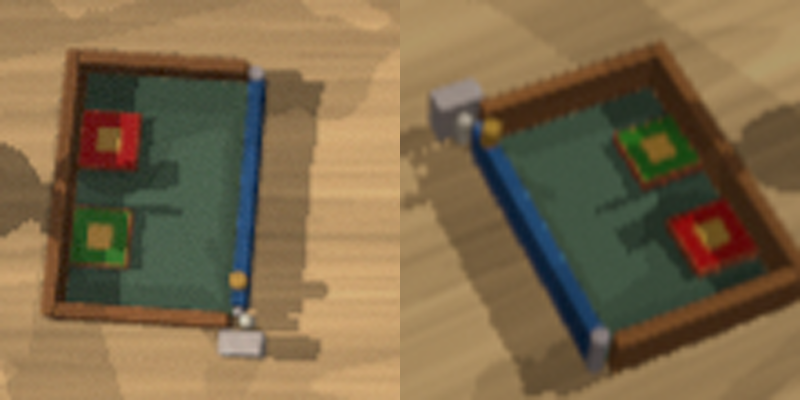

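The gate board is back at its starting pixels in both views. Red (110,139) and green (101,236) are against the rail, and dry is still on the mat. Handing in.

Run:
```python
from cell import robot
print(robot.hand_in())
```

```text
the job is handed in; nothing more can be done
None
```

The whole sequence is done and handed in at about 37 s of robot time. No verdict comes back from the hand-in, so what follows rests on my own last checks.

- **Gate:** I pushed it open from inside to about 1.8 rad. At the end I pushed it shut from outside. The force rose to 4 N, dropped as the catch snapped, then rose to 7.6 N on the stop. The board's final image position matches its starting shut position within half a pixel in both views.
- **Dry tile:** I slid it flat onto the mat. It lies at about (0.617, -0.220) against a mat centre of (0.618, -0.222).
- **Wet tiles:** only red and green were on the bench; there was no orange one, and I left both pink look-alikes alone. I slid each in and pushed it to about 11 N against the back rail. The last picture shows both flush and square by eye; at this resolution I could not measure the gap to the millimetre.
- **Jars and disturbances:** I did no final measurement of the jars, but the arm went nowhere near them. I saw no knocked tile or loosened grip.

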